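# Reject the worn centrifuge lid hinge

## Robot

A 6-joint arm with a two-finger parallel gripper is mounted at the origin on the work surface. World frame = base frame: x ahead of the robot, y to its left, z up, the work surface at z = 0. Lengths are in m, angles in rad, forces in N, time in s.
With the tool pointing down it reaches from about 0.35 to 0.925 m from the base axis. Payload 6.4 kg.
Tool frame: the origin (TCP) lies at the very end of the fingers, on their centre line; the grasp point (between the pads) lies 19 mm behind it; z points along the fingers, y is the line along which they close (so a half turn about z gives the same grasp; the last joint's range is limited). The gripper opens to 85 mm and grips with 20 to 120 N. Pads are 22 mm wide; open, the fingers measure 114 mm over their backs; the gripper's body (76 mm by 85 mm) begins 54 mm behind the grasp point. The pads swing forward as they close: fully open they stand 13 mm farther back than shut.
Start: joints at [1.099, 0.245, 1.558, -0, 1.339, -0.174], TCP at [0.191, 0.621, 0.231] pointing down, gripper open.
Joint ranges: [-3.13, 3.13], [-1.02, 2.26], [0.13, 2.54], [-0.95, 4.09], [0.21, 2.88], [-2.74, 2.74]. Speed limits (rad/s): [2.57, 2.57, 3.14, 3.14, 3.14, 3.14].

## Interface

Orientations are given as a 3x3 rotation matrix whose columns are the frame's x, y, z axes.
In Python, from workcell import ctrl gives the robot as it stands.
- The arm moves only by the tool play_rows, never from a script. Its argument "commands" is a list that holds one entry, the list of rows, each a list of 6 numbers: the shift along the world's x, y, z each as a share of 0.15 m, from -1 to 1, then the turn, a rotation vector about the world's x, y, z each as a share of pi/4 rad, from -1 to 1. A call has 1 to 20 rows; each row is the pose to reach, as a shift and turn from the pose commanded when the call began; what a row does not reach only later rows make up. A row lasts 1/8 s, in which the tool goes at most 62.5 mm and 10.7 degrees, less where a joint would pass 70% of its speed; a pose out of reach is approached as far as the arm can. A call with a number of a shift or a turn outside -1 to 1 is refused whole. A call with a gripper value outside its range is refused whole. "claw" is the opening, from -1 (shut) to 1 (fully open), so that 0 is half open, set as the call begins (left out, the last holds). The fingers move at their own pace and stop on an object; "newtons" is the grip in N (left out, the last holds). Time passes only in rows, so rows that repeat a pose let the fingers close. It gives the time, the measured TCP pose, the force, the opening and the grip force at its end, in the units of the state.
- ctrl.observe(): the state, without advancing time (a new reading comes with each control period).
- ctrl.snapshot(name): name is "side" or "top"; returns (picture, depth): 480x640x3 uint8, blue, green, red; 480x640 float32, m along the optical axis (not along the pixel's ray), 0 where there is no reading.
- ctrl.calibration(name): a dict with "intrinsics" (3x3 intrinsics, pixels), "R" (3x3) and "t" (3): a world point X has camera coordinates R X + t. Camera axes: x right, y down, z forward; pixel columns grow to the right and rows downward; lengths in m; the calibration is good to about 2 mm. A picture is of the moment at which its call begins. calibration takes no time and is no camera call.
- ctrl.sign_off(): hands the job in; it is judged then, once.
Trained networks look in the newest picture that a camera, given by its name, has taken for a name from the list of things; names that differ only in an ending like _2 or _b are one class to them, and where a whole thing is asked for, a point or a joint stands for the part that bears it (a point fixed in the world has none). Each returns a list of dicts, best first, with "score" (0 to 1); they miss things now and then, are a little off and sometimes report something else, mostly with a low value. They report only what shows in the picture. A call takes as long as a camera call. They do not tell look-alikes from the thing itself.
- ctrl.find_in(camera, query): "uv" ([column, row] in pixels, amid what is visible of it).
- ctrl.silhouettes(camera, query): "region" (480x640 bool, what is visible of it) and "uv" ([column, row] in pixels, amid what is visible of it).
The state is a dict: "t": time; "q": joint angles; "joint_vel": joint speeds; "effort": joint torques, N m; "tool_pos": TCP position; "ee_rot": TCP orientation; "ft_force": force on the tool from outside, world axes, zero at the start; "ft_torque": the same for the moment, N m; "width": opening from 0.0 (shut) to 1.0 (fully open); "gripper_force": force on a finger pad.
Only numpy, scipy, OpenCV 4.12 (cv2) and the standard library are available. Lean on these libraries where they do the work, as an engineer would, in place of code of your own. Each camera call takes 0.05 s, during which the arm holds its last target. There are 200 camera calls.

## Task

Feel each of the three lid-hinge units for play, going from left to right as the robot sees them: rock its lever away from the robot to its stop, then back towards the robot to its other stop. A sound lever barely moves; lift out any unit whose lever flops well over and stand it gently in the middle of the reject tray, its lever left leaning against a stop so that the wear shows. Leave the sound units seated in their holders, and do not shove or tip over the other things on the bench.

Things in the scene. Friction and masses are not known exactly. Their poses are not given: they have to be found in the camera images.
- unit_left: Left hinge unit (largest y), loose, 0.84 kg, standing in its holder, axes alike. Aluminium base 110 (x) x 54 (y) x 21 mm; two cheeks 30 x 9 mm at y = +-16.5, up to 62 mm above the underside; hinge pin along y at height 50; lever between the cheeks with a black grip 22 (x) x 18 (y) mm, 74 to 114 mm high. Origin: centre of underside. Levers rock along x.
- lever_left (a joint): Lean of the left lever, rad: 0 upright, + to the unit's +x (away from the robot). Starts within 0.02 of 0. A sound hinge stops at +-0.06 to 0.08 (3 mm at the grip), a worn one at +-0.28 (13 mm); they look alike. It moves at under 0.5 N and stays where left up to 0.1; beyond, it flops to its stop by itself. Over 5 N at the grip against a stop begins to tip the unit.
- grip_left (a point): Centre of the left lever's black grip, 44 mm from the hinge pin along the lever; z up along the lever, y along the pin. A unit can be lifted by it, pinched along y (across the rocking): the base hangs level and the lean stays.
- base_left (a point): Centre of the underside of the left unit's base plate, axes as the unit's.
- holder_left: Fixed white holder of the left unit, 128 x 72 mm: floor 6 mm thick, rim 16 mm high, pocket 116 x 60 mm open upward. Origin: centre of its underside on the bench; x along its length, roughly away from the robot.
- unit_middle: Middle hinge unit (middle), loose, 0.84 kg, standing in its holder, axes alike. Build, sizes and axes of unit_left.
- lever_middle (a joint): Lean of the middle lever, rad: 0 upright, + to the unit's +x (away from the robot). Starts within 0.02 of 0. Behaves as lever_left.
- grip_middle (a point): Centre of the middle lever's black grip, 44 mm from the hinge pin along the lever; z up along the lever, y along the pin. 
- base_middle (a point): Centre of the underside of the middle unit's base plate, axes as the unit's.
- holder_middle: Fixed white holder of the middle unit, 128 x 72 mm: floor 6 mm thick, rim 16 mm high, pocket 116 x 60 mm open upward. Origin: centre of its underside on the bench; x along its length, roughly away from the robot.
- unit_right: Right hinge unit (smallest y), loose, 0.84 kg, standing in its holder, axes alike. Build, sizes and axes of unit_left.
- lever_right (a joint): Lean of the right lever, rad: 0 upright, + to the unit's +x (away from the robot). Starts within 0.02 of 0. Behaves as lever_left.
- grip_right (a point): Centre of the right lever's black grip, 44 mm from the hinge pin along the lever; z up along the lever, y along the pin. 
- base_right (a point): Centre of the underside of the right unit's base plate, axes as the unit's.
- holder_right: Fixed white holder of the right unit, 128 x 72 mm: floor 6 mm thick, rim 16 mm high, pocket 116 x 60 mm open upward. Origin: centre of its underside on the bench; x along its length, roughly away from the robot.
- tray: Reject tray: fixed open steel tray, 170 (x) x 120 (y) x 30 mm high, walls and floor 5 mm. Origin: centre of its underside. It stands at the robot's left or right.
- tip_box: Bystander: closed grey pipette-tip box 122 x 82 x 59 mm with clear lid, on the side opposite to the tray. Origin under its centre.
- vial_a: Bystander: small glass vial with white cap, 24 mm across, 46 mm high, between the left and middle holders. Origin under its centre.
- vial_b: Bystander: the same vial between the middle and right holders.
- wash_bottle: Bystander: white bottle 56 mm across, 170 mm high, standing between the robot and the holders. Origin under its centre.
- beaker: Bystander: glass beaker 70 mm across, 90 mm high, beyond the holders. Origin under its centre.
- screwdriver: Bystander: screwdriver 160 mm long lying on the bench. Origin: its middle, on the bench.
There are look-alikes about, which are no part of the job. Leave any black, blue or green look-alike of the holder_right alone.

How it is judged:
On the way, in this order (a step that is already met when the one before it is completed fails the run):
1. the left unit's lever is rocked away from the robot to its stop (beyond 0.035 rad) (value of joint lever_left above 0.035 rad), for 0.05 s.
2. the left unit's lever is rocked back towards the robot to its other stop (beyond 0.035 rad) (value of joint lever_left below -0.035 rad), for 0.05 s.
3. the middle unit's lever is rocked away from the robot to its stop (beyond 0.035 rad) (value of joint lever_middle above 0.035 rad), for 0.05 s.
4. the middle unit's lever is rocked back towards the robot to its other stop (beyond 0.035 rad) (value of joint lever_middle below -0.035 rad), for 0.05 s.
5. the right unit's lever is rocked away from the robot to its stop (beyond 0.035 rad) (value of joint lever_right above 0.035 rad), for 0.05 s.
6. the right unit's lever is rocked back towards the robot to its other stop (beyond 0.035 rad) (value of joint lever_right below -0.035 rad), for 0.05 s.
At the end, for the whole second after the job is handed in: The worn unit stands on its base in the reject tray (within 40 mm of its centre along each tray axis), at rest, lever leaning over 0.18 rad; the two sound units sit in their own holders (within 9 mm of centre). Each base under 10 mm above its support's underside, tilted under 0.08 rad ((((x of base_left in the frame of tray between -0.04 and 0.04 m and y of base_left in the frame of tray between -0.04 and 0.04 m and z of base_left in the frame of tray below 0.01 m and angle between base_left's own z axis and vertical below 0.08 rad and (value of joint lever_left above 0.18 rad or value of joint lever_left below -0.18 rad) and linear speed of unit_left below 0.01 m/s) and (x of base_middle in the frame of holder_middle between -0.009 and 0.009 m and y of base_middle in the frame of holder_middle between -0.009 and 0.009 m and z of base_middle in the frame of holder_middle below 0.01 m and angle between base_middle's own z axis and vertical below 0.08 rad) and (x of base_right in the frame of holder_right between -0.009 and 0.009 m and y of base_right in the frame of holder_right between -0.009 and 0.009 m and z of base_right in the frame of holder_right below 0.01 m and angle between base_right's own z axis and vertical below 0.08 rad)) or ((x of base_middle in the frame of tray between -0.04 and 0.04 m and y of base_middle in the frame of tray between -0.04 and 0.04 m and z of base_middle in the frame of tray below 0.01 m and angle between base_middle's own z axis and vertical below 0.08 rad and (value of joint lever_middle above 0.18 rad or value of joint lever_middle below -0.18 rad) and linear speed of unit_middle below 0.01 m/s) and (x of base_left in the frame of holder_left between -0.009 and 0.009 m and y of base_left in the frame of holder_left between -0.009 and 0.009 m and z of base_left in the frame of holder_left below 0.01 m and angle between base_left's own z axis and vertical below 0.08 rad) and (x of base_right in the frame of holder_right between -0.009 and 0.009 m and y of base_right in the frame of holder_right between -0.009 and 0.009 m and z of base_right in the frame of holder_right below 0.01 m and angle between base_right's own z axis and vertical below 0.08 rad)) or ((x of base_right in the frame of tray between -0.04 and 0.04 m and y of base_right in the frame of tray between -0.04 and 0.04 m and z of base_right in the frame of tray below 0.01 m and angle between base_right's own z axis and vertical below 0.08 rad and (value of joint lever_right above 0.18 rad or value of joint lever_right below -0.18 rad) and linear speed of unit_right below 0.01 m/s) and (x of base_left in the frame of holder_left between -0.009 and 0.009 m and y of base_left in the frame of holder_left between -0.009 and 0.009 m and z of base_left in the frame of holder_left below 0.01 m and angle between base_left's own z axis and vertical below 0.08 rad) and (x of base_middle in the frame of holder_middle between -0.009 and 0.009 m and y of base_middle in the frame of holder_middle between -0.009 and 0.009 m and z of base_middle in the frame of holder_middle below 0.01 m and angle between base_middle's own z axis and vertical below 0.08 rad)))); the robot touches nothing.
It fails at once if a bystander is shoved (over 30 mm) (distance of any of vial_a, vial_b, wash_bottle, beaker, tip_box, screwdriver from where it was at the start of the episode above 0.03 m).
It fails at once if a standing bystander is tipped over (angle between any of vial_a, vial_b, wash_bottle, beaker, tip_box's own z axis and vertical above 0.5 rad).
It fails at once if a unit is dropped or slammed into the tray (contact over 80 N) (contact force between any of unit_left, unit_middle, unit_right and tray above 80 N).
It also fails if it takes over 67 s, if anything falls off the work surface, if the arm or the gripper's body presses on something with over 40 N, if the wrist force passes 120 N, or if a joint passes its speed limit or range.

## Working session

There is one attempt and no reset: what is moved stays moved. The work goes in short steps, Python scripts to look and compute and a tool call to move; the robot and the scene stay as the last step left them, time stands still between calls to the robot, and variables do not carry over. Pictures are saved under pics/ and viewed, at most 10 in all, crops included, and the job is handed in when it is done.

Besides the shell and the picture viewer there is one more tool, called after "Request:" as a command line: name --argument value ..., lists and objects as JSON in quotes. play_rows: Moves the arm, as the interface text tells. Shift numbers are shares of 0.15 m and turn numbers shares of pi/4 rad, none past 1 either way. Its arguments: {"type":"object","properties":{"commands":{"type":"array","items":{"type":"array","items":{"type":"array","items":{"type":"number"}}}},"claw":{"type":"number"},"newtons":{"type":"number"}},"required":["commands"]}

```bash
mkdir -p pics; ls
cat > h.py <<'E'
import numpy as np, cv2
from workcell import ctrl
def cal(c):
    k=ctrl.calibration(c); return np.array(k["intrinsics"]),np.array(k["R"]),np.array(k["t"])
def cloud(c,d):
    K,R,t=cal(c); v,u=np.mgrid[:480,:640]
    p=np.stack([(u-K[0,2])/K[0,0]*d,(v-K[1,2])/K[1,1]*d,d],-1)
    w=(p-t)@R; w[d<=0]=np.nan; return w
def proj(c,X):
    K,R,t=cal(c); p=K@(R@np.array(X)+t); return p[:2]/p[2]
E
python3 - <<'E'
from h import *
s=ctrl.observe(); print(s["t"],s["tool_pos"],s["ee_rot"],s["width"])
for c in ("top","side"):
    im,d=ctrl.snapshot(c); cv2.imwrite(f"pics/{c}0.png",im); np.save(c+"0.npy",d); W=cloud(c,d)
    for q in ["unit_left","grip_left","holder_right","tray","tip_box","vial_a","wash_bottle","beaker","screwdriver"]:
        for r in ctrl.find_in(c,q)[:5]:
            u,v=map(int,np.round(r["uv"])); print(c,q,round(r["score"],2),u,v,W[v,u].round(3))
E
```

```text
pics
0.0 [0.19047747 0.62089285 0.2301851 ] [[-9.55978686e-01  2.93434879e-01 -8.50604034e-04]
 [ 2.93435934e-01  9.55977284e-01 -1.66898112e-03]
 [ 3.23420860e-04 -1.84510817e-03 -9.99998245e-01]] 0.9994000227900451
top unit_left 0.9 222 238 [0.592 0.182 0.056]
top unit_left 0.28 373 238 [ 0.595 -0.186  0.045]
top unit_left 0.22 253 159 [0.807 0.12  0.004]
top holder_right 0.97 382 242 [ 0.588 -0.211  0.025]
top holder_right 0.8 436 232 [ 0.617 -0.353  0.003]
top holder_right 0.79 366 310 [ 0.419 -0.171  0.009]
top holder_right 0.59 499 283 [ 0.487 -0.508  0.006]
top tray 0.9 150 286 [0.477 0.368 0.007]
top tray 0.61 375 237 [ 0.596 -0.189  0.058]
top tip_box 0.7 440 299 [ 0.447 -0.343  0.059]
top vial_a 0.53 259 264 [0.53  0.092 0.048]
top vial_a 0.48 339 240 [ 0.59  -0.102  0.046]
top wash_bottle 0.56 307 325 [ 0.392 -0.029  0.171]
top beaker 0.75 251 158 [0.809 0.125 0.006]
top screwdriver 0.56 221 310 [0.419 0.186 0.024]
top screwdriver 0.54 297 228 [ 0.607 -0.003  0.121]
side unit_left 0.92 311 209 [0.593 0.169 0.043]
side unit_left 0.31 332 228 [ 0.608 -0.019  0.1  ]
side unit
[... 243 characters left out ...]
]
side holder_right 0.73 348 324 [ 0.597 -0.226  0.014]
side holder_right 0.68 375 375 [ 0.616 -0.35   0.005]
side holder_right 0.58 308 459 [ 0.478 -0.488  0.005]
side holder_right 0.56 229 251 [ 0.39  -0.044  0.088]
side tip_box 0.78 270 381 [ 0.437 -0.38   0.06 ]
side tip_box 0.63 309 226 [0.585 0.158 0.002]
side vial_a 0.77 288 236 [0.524 0.088 0.024]
side vial_a 0.7 338 280 [ 0.61  -0.069 -0.001]
side wash_bottle 0.62 332 226 [ 0.609 -0.016  0.103]
side wash_bottle 0.56 230 253 [ 0.392 -0.047  0.085]
side wash_bottle 0.54 257 190 [0.474 0.369 0.006]
side beaker 0.87 390 206 [0.77  0.093 0.073]
side beaker 0.46 308 205 [0.586 0.174 0.052]
side screwdriver 0.87 247 224 [0.434 0.178 0.015]
```

View pics/top0.png

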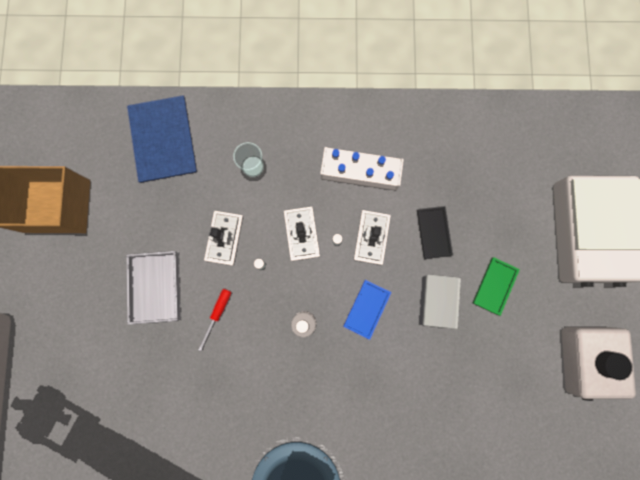

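View pics/side0.png

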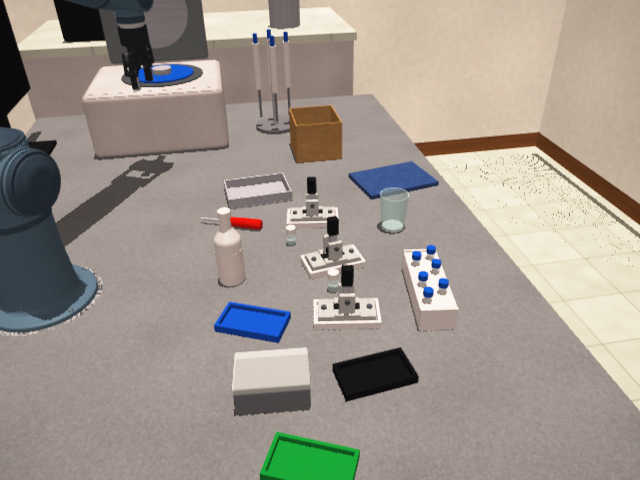

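The top view shows three white holders with units at px (224,237), (301,232) and (373,237). The tray is at (152,287). The look-alikes are the black (435,232), blue (367,309) and green (497,286) empty trays, and I'll leave those alone. The beaker is at (250,160), the vials at (259,264) and (337,239), the bottle at (303,325) and the screwdriver at (215,318). The side view agrees. Next I'll measure precisely and take a close crop.

Run:
```python
from h import *
W={c:cloud(c,np.load(c+"0.npy")) for c in("top","side")}
im={c:cv2.imread(f"pics/{c}0.png") for c in W}
def rect(P):
    (cx,cy),(w,h),a=cv2.minAreaRect((P[:,:2]*1000).astype(np.float32))
    if w<h: w,h,a=h,w,a-90
    return np.round([cx,cy,w,h,(a+90)%180-90],1)
for n,(x,y) in dict(L=(.59,.177),M=(.603,-.006),R=(.595,-.187)).items():
    for c in W:
        w=W[c]; m=(abs(w[...,0]-x)<.085)&(abs(w[...,1]-y)<.06)
        b=im[c].max(2)
        q=m&(w[...,2]>.008)&(w[...,2]<.035)&(b>120); 
        k=cv2.morphologyEx(q.astype(np.uint8),cv2.MORPH_OPEN,np.ones((2,2)))
        nn,l,st,_=cv2.connectedComponentsWithStats(k); k=l==1+st[1:,4].argmax()
        g=m&(w[...,2]>.088)&(b<90); G=w[g]
        print(n,c,"holder",rect(w[k]),"grip n",len(G),G.mean(0).round(4),G.min(0).round(3),G.max(0).round(3))
        t=G[G[:,2]>.112]; print("   top",len(t),t.mean(0).round(4) if len(t) else "", rect(t) if len(t)>4 else "")
for c in W:
    w=W[c]; m=(abs(w[...,0]-.477)<.12)&(abs(w[...,1]-.368)<.09)&(w[...,2]>.003)&(w[...,2]<.04); k=cv2.morphologyEx(m.astype(np.uint8),cv2.MORPH_OPEN,np.ones((3,3)))>0
    print("tray",c,rect(w[k]),np.nanmax(w[k][:,2]))
cv2.imwrite("pics/crop0.png",np.hstack([cv2.resize(im["top"][195:280,195:405],(800,324),interpolation=cv2.INTER_CUBIC)]))
```

```text
L top holder [598.2 185.8 132.1  64.2 -12.7] grip n 91 [0.597  0.1852 0.1136] [0.588 0.177 0.089] [0.607 0.197 0.124]
   top 64 [0.5978 0.1869 0.1193] [597.9 187.3  17.8  17.8  73.8]
L side holder [590.6 124.6 253.7 113.2  76.3] grip n 124 [0.5966 0.1812 0.1062] [0.587 0.174 0.088] [0.607 0.194 0.121]
   top 44 [0.597  0.1827 0.1174] [597.3 184.3  19.4  16.9  -9.9]
M top holder [609.8 -11.7 127.4  72.4   8.6] grip n 65 [ 0.6083 -0.0092  0.1167] [ 0.601 -0.018  0.095] [ 0.619 -0.002  0.125]
   top 56 [ 0.6094 -0.0088  0.1193] [610.5  -9.3  18.4  16.2   7.2]
M side holder [634.8 -67.7 210.1 140.2 -75.6] grip n 179 [ 0.6099 -0.0148  0.1061] [ 0.599 -0.021  0.088] [ 0.622 -0.002  0.121]
   top 61 [ 0.6103 -0.0133  0.1174] [610.7 -11.8  23.1  16.8  -8.9]
R top holder [ 572.5 -186.5   75.2   69.6   81. ] grip n 71 [ 0.6005 -0.1845  0.1143] [ 0.592 -0.193  0.088] [ 0.612 -0.177  0.124]
   top 52 [ 0.6018 -0.1852  0.1195] [ 601.5 -185.5   18.6   13.9  -11.2]
R side holder [ 606.6 -182.7  128.9   86.    -9.9] grip n 218 [ 0.601  -0.1939  0.1068] [ 0.591 -0.2    0.088] [ 0.613 -0.178  0.122]
   top 82 [ 0.602  -0.1924  0.1177] [ 602.6 -190.5   21.2   15.8   -6. ]
tray top [476.7 355.3 173.1 123.    4.1] 0.03473846158276136
tray side [473.4 355.8 170.1 132.8   4.3] 0.0344211238789099
```

View pics/crop0.png

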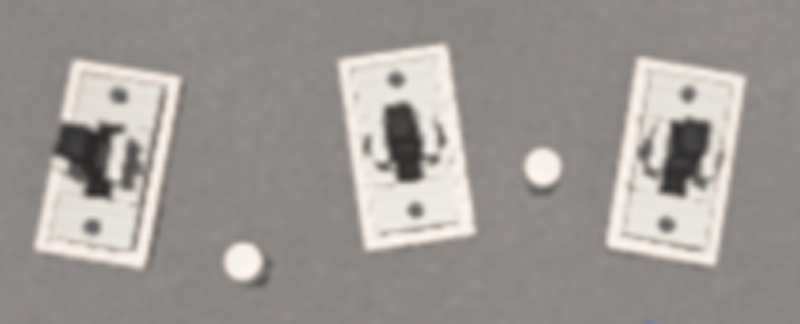

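The crop shows the three seated units: left (110,160), middle (405,145) and right (677,160). All have white holders, and the vial caps are at (243,262) and (543,167). Now the holder yaws.

Run:
```python
from h import *
im=cv2.imread("pics/top0.png"); K,R,t=cal("top")
def bp(uv,z):
    d=R.T@np.linalg.inv(K)@[*uv,1]; o=-R.T@t; return (o+d*(z-o[2])/d[2])[:2]
big=cv2.resize(im,None,fx=4,fy=4,interpolation=cv2.INTER_CUBIC)
for n,(u,v) in dict(L=(224,237),M=(301,232),R=(373,237)).items():
    m=np.zeros(big.shape[:2],np.uint8); s=np.s_[(v-32)*4:(v+32)*4,(u-23)*4:(u+23)*4]
    m[s]=(big[s].min(2)>150)
    k,l,st,_=cv2.connectedComponentsWithStats(m); p=np.argwhere(l==1+st[1:,4].argmax())[:,::-1]
    W=np.array([bp((q+.5)/4-.5,.018) for q in cv2.convexHull(p.astype(np.int32))[:,0]])*1000
    (cx,cy),(w,h),a=cv2.minAreaRect(W.astype(np.float32)); print(n,round(cx,1),round(cy,1),round(w,1),round(h,1),round(a,1))
```

```text
L 599.0 188.5 76.2 132.5 80.7
M 611.0 -8.1 132.7 77.5 8.9
R 602.3 -186.9 77.2 132.6 80.0
```

Request:
play_rows --commands '[[[0.4,-0.4,0,0,0,-0.25],[0.8,-0.8,0,0,0,-0.45],[1,-1,0,0,0,-0.7],[1,-1,0,0,0,-0.9],[1,-1,0,0,0,-0.9]]]' --claw 0.1 --newtons 20

```text
t: 1.62
tool_pos: [0.3419, 0.4704, 0.2314]
ee_rot: [[-0.535, 0.845, 0.0], [0.845, 0.535, 0.0], [0.0, 0.0, -1.0]]
ft_force: [-0.3, -0.3, 0.2]
width: 0.55
gripper_force: 0.0
```

Request:
play_rows --commands '[[[0.4,-0.4,0,0,0,-0.23],[0.8,-0.8,0,0,0,-0.46],[1,-1,0,0,0,-0.7],[1,-1,0,0,0,-0.93],[1,-1,0,0,0,-0.93]]]'

```text
t: 2.25
tool_pos: [0.4913, 0.3213, 0.2313]
ee_rot: [[0.162, 0.987, -0.0], [0.987, -0.162, 0.0], [0.0, -0.0, -1.0]]
ft_force: [-0.9, 0.5, 0.1]
width: 0.549
gripper_force: 0.0
```

Request:
play_rows --commands '[[[0.35,-0.4,0,0,0,0],[0.707,-0.9,0,0,0,0],[0.707,-0.9,-0.3,0,0,0],[0.707,-0.9,-0.3,0,0,0]]]'

```text
t: 2.75
tool_pos: [0.5952, 0.1858, 0.1822]
ee_rot: [[0.162, 0.987, -0.007], [0.987, -0.162, -0.001], [-0.002, -0.007, -1.0]]
ft_force: [0.0, 1.3, -0.2]
width: 0.546
gripper_force: 0.0
```

Request:
play_rows --commands '[[[0,0,0,0,0,0],[0,0,-0.2,0,0,0],[0,0,-0.4,0,0,0],[0,0,-0.55,0,0,0],[0,0,-0.63,0,0,0],[0,0,-0.63,0,0,0]]]'

```text
t: 3.5
tool_pos: [0.5964, 0.1876, 0.0921]
ee_rot: [[0.161, 0.987, 0.0], [0.987, -0.161, 0.0], [0.0, 0.0, -1.0]]
ft_force: [-0.8, -1.4, 0.1]
width: 0.551
gripper_force: 0.0
```

Run:
```python
from h import *
im,d=ctrl.snapshot("side"); s=ctrl.observe(); print(s["tool_pos"],s["ft_force"])
cv2.imwrite("pics/s1.png",cv2.resize(im[140:240,250:380],(780,600),interpolation=cv2.INTER_CUBIC))
```

```text
[0.59710598 0.18736644 0.09290481] [0.08328285 0.31668007 0.68202698]
```

View pics/s1.png

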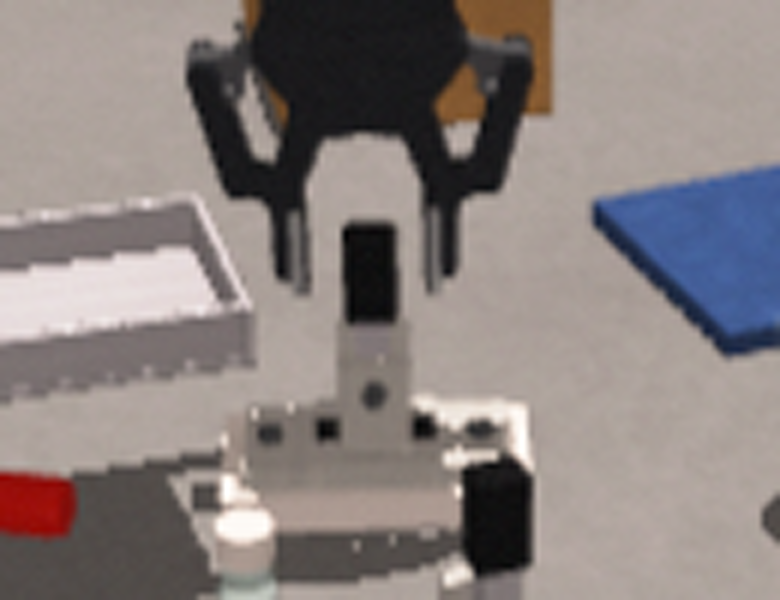

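The fingers straddle the left grip: fingers at crop px x 305 and 430, grip 343–397, about 13 mm clear on each side. Now the slow push away from the robot.

Request:
play_rows --commands '[[[0.04,-0.0066,0,0,0,0],[0.079,-0.0132,0,0,0,0],[0.085,-0.0142,0,0,0,0],[0.092,-0.0154,0,0,0,0],[0.092,-0.0154,0,0,0,0],[0.092,-0.0154,0,0,0,0]]]'

```text
t: 4.3
tool_pos: [0.6104, 0.1841, 0.0917]
ee_rot: [[0.163, 0.987, -0.0], [0.987, -0.163, -0.0], [-0.0, -0.0, -1.0]]
ft_force: [0.5, -0.2, 0.4]
width: 0.547
gripper_force: 0.0
```

Request:
play_rows --commands '[[[0.006,-0.001,0,0,0,0],[0.013,-0.0022,0,0,0,0],[0.013,-0.0022,0,0,0,0],[0.013,-0.0022,0,0,0,0]]]'

```text
t: 4.8
tool_pos: [0.6125, 0.1838, 0.0918]
ee_rot: [[0.164, 0.987, 0.0], [0.987, -0.164, -0.0], [-0.0, 0.0, -1.0]]
ft_force: [-0.0, 0.4, 0.4]
width: 0.55
gripper_force: 0.0
```

```bash
cat >> h.py <<'E'
def grip(c,x,y,old=None):
    im,d=ctrl.snapshot(c); w=cloud(c,d)
    m=(abs(w[...,0]-x)<.03)&(abs(w[...,1]-y)<.02)&(w[...,2]>.07)&(w[...,2]<.13)&(im.max(2)<90)
    return im,d,m
E
python3 - <<'E'
from h import *
im,d=ctrl.snapshot("side"); s=ctrl.observe(); print(s["tool_pos"],s["ft_force"])
cv2.imwrite("pics/s2.png",cv2.resize(im[140:240,250:380],(780,600),interpolation=cv2.INTER_CUBIC))
E
```

```text
[0.61250799 0.18376836 0.09177223] [ 0.02012907 -0.00280989  0.44259771]
```

View pics/s2.png

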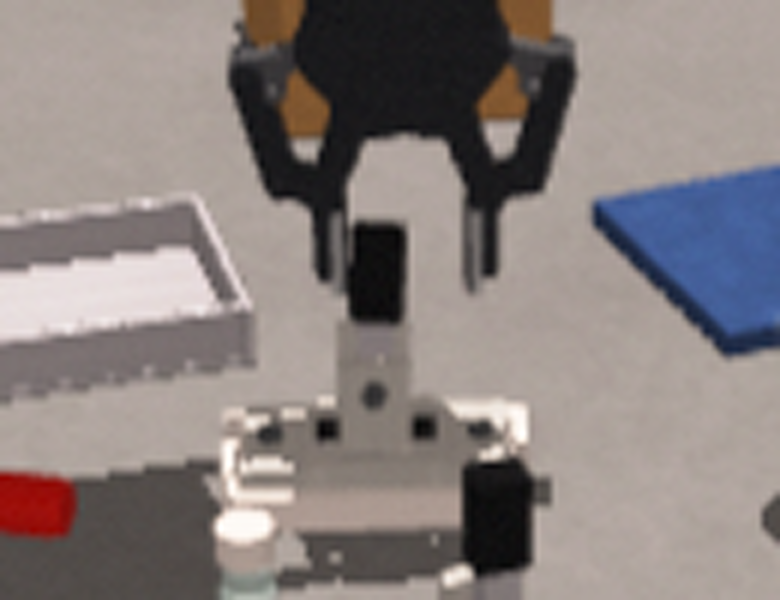

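The near finger (px 345) touches the grip, which has leaned about 7 px (roughly 3 mm) with no force felt yet. I'll keep pushing in 1 mm steps.

Request:
play_rows --commands '[[[0.006,-0.001,0,0,0,0],[0.0065,-0.0011,0,0,0,0],[0.0065,-0.0011,0,0,0,0]]]'

```text
t: 5.22
tool_pos: [0.6135, 0.1836, 0.0918]
ee_rot: [[0.164, 0.987, -0.0], [0.987, -0.164, -0.0], [-0.0, -0.0, -1.0]]
ft_force: [0.2, 0.3, -0.4]
width: 0.547
gripper_force: 0.0
```

Request:
play_rows --commands '[[[0.006,-0.001,0,0,0,0],[0.0065,-0.0011,0,0,0,0],[0.0065,-0.0011,0,0,0,0]]]'

```text
t: 5.6
tool_pos: [0.6145, 0.1834, 0.0918]
ee_rot: [[0.164, 0.987, 0.0], [0.987, -0.164, 0.0], [0.0, 0.0, -1.0]]
ft_force: [-0.2, 0.5, -0.6]
width: 0.552
gripper_force: 0.0
```

```bash
cat >> h.py <<'E'
def edges(box,rows):
    """dark-run left/right edges (px) of the grip at the given rows in the side picture"""
    im,d=ctrl.snapshot("side"); u0,u1=box; out=[]
    for r in rows: out.append((r,"".join("#" if v<60 else "." for v in im[r,u0:u1].max(1))))
    return im,out
E
python3 - <<'E'
from h import *
im,o=edges((290,335),range(174,196,2)); s=ctrl.observe(); print(s["tool_pos"],s["ft_force"])
for r in o: print(*r)
E
```

```text
[0.61448313 0.18342187 0.09179828] [0.19735385 0.18182228 0.09463944]
174 .............#####....................######.
176 .............###.........................###.
178 .............###.......#######...........###.
180 .............###.......########..........###.
182 .............###......#########..........###.
184 ..............##......#########..........##..
186 ...............#.....#########...............
188 .....................#########...............
190 ....................#########................
192 ....................#########................
194 .............................................
```

The left lever flopped free of the finger: it leans about 0.25 rad with no force, so this one is worn. Now rock it back towards the robot.

Request:
play_rows --commands '[[[-0.05,0.008,0,0,0,0],[-0.1,0.016,0,0,0,0],[-0.14,0.023,0,0,0,0],[-0.17,0.028,0,0,0,0],[-0.2,0.033,0,0,0,0],[-0.22,0.037,0,0,0,0],[-0.24,0.04,0,0,0,0],[-0.25,0.042,0,0,0,0],[-0.25,0.042,0,0,0,0],[-0.25,0.042,0,0,0,0]]]'

```text
t: 6.9
tool_pos: [0.5771, 0.1897, 0.0918]
ee_rot: [[0.164, 0.987, 0.0], [0.987, -0.164, 0.0], [0.0, 0.0, -1.0]]
ft_force: [0.0, 0.2, -0.8]
width: 0.55
gripper_force: 0.0
```

Run:
```python
from h import *
im,o=edges((285,335),range(174,196,2)); s=ctrl.observe(); print(s["tool_pos"],s["ft_force"])
for r in o: print(*r)
```

```text
[0.57709707 0.18968158 0.09182351] [ 0.23489466  0.56820992 -0.2756575 ]
174 .#######....................#####.................
176 ..###..#......................###.................
178 ..###..#...........#####.......##.................
180 ...##..#........#########......##.................
182 ...##...........#########......##.................
184 ...##...........##########.....##.................
186 ...##............##########.......................
188 ..................#########.......................
190 ...................#########......................
192 ...................#########......................
194 ....................###...........................
```

Request:
play_rows --commands '[[[0,0,0.3,0,0,0],[0,0,0.52,0,0,0],[0.1,-0.3,0.52,0,0,0.15],[0.22,-0.7,0.52,0,0,0.3],[0.22,-1,0.52,0,0,0.41],[0.22,-1,0.52,0,0,0.41]]]'

```text
t: 7.7
tool_pos: [0.6103, 0.0369, 0.1698]
ee_rot: [[-0.153, 0.988, 0.0], [0.988, 0.153, -0.0], [-0.0, 0.0, -1.0]]
ft_force: [0.0, -0.5, -0.3]
width: 0.547
gripper_force: 0.0
```

Request:
play_rows --commands '[[[0,-0.34,0,0,0,0],[0,-0.34,0,0,0,0],[0,-0.34,0,0,0,0],[0,-0.34,-0.3,0,0,0],[0,-0.34,-0.45,0,0,0],[0,-0.34,-0.52,0,0,0],[0,-0.34,-0.52,0,0,0]]]'

```text
t: 8.57
tool_pos: [0.6098, -0.0103, 0.0915]
ee_rot: [[-0.158, 0.987, -0.001], [0.987, 0.158, 0.0], [0.0, -0.001, -1.0]]
ft_force: [0.4, -0.4, 0.0]
width: 0.553
gripper_force: 0.0
```

Run:
```python
from h import *
u,v=proj("side",[.61,-.0105,.1]).astype(int); print(u,v)
im,o=edges((u-25,u+25),range(v-10,v+12,2)); s=ctrl.observe(); print(s["tool_pos"],s["ft_force"],s["ee_rot"][:,1])
for r in o: print(*r)
```

```text
332 225
[ 0.61051615 -0.01065051  0.09252971] [ 0.20968047 -0.54486587  0.46853942] [0.9874486  0.15793738 0.00102394]
215 ..#############...................####...##.......
217 ........#######........######.....####...##.......
219 ........#####.......###########...####...#........
221 ........#####........##########...####...#........
223 ........#####.......###########...####...#........
225 ........#####.......###########....###............
227 .........####.......###########......#............
229 ...........##.......###########...................
231 ....................###########...................
233 .....................##########...................
235 ......................####........................
```

Request:
play_rows --commands '[[[0.04,0.006,0,0,0,0],[0.08,0.0125,0,0,0,0],[0.09,0.014,0,0,0,0],[0.0955,0.015,0,0,0,0],[0.0955,0.015,0,0,0,0],[0.0955,0.015,0,0,0,0]]]'

```text
t: 9.38
tool_pos: [0.6242, -0.009, 0.0917]
ee_rot: [[-0.157, 0.988, -0.0], [0.988, 0.157, 0.0], [0.0, -0.0, -1.0]]
ft_force: [-0.2, -0.2, 0.1]
width: 0.551
gripper_force: 0.0
```

Request:
play_rows --commands '[[[0.0065,0.001,0,0,0,0],[0.0065,0.001,0,0,0,0],[0.0065,0.001,0,0,0,0]]]'

```text
t: 9.75
tool_pos: [0.6252, -0.0089, 0.0918]
ee_rot: [[-0.157, 0.988, -0.0], [0.988, 0.157, 0.0], [0.0, -0.0, -1.0]]
ft_force: [0.1, 0.8, 0.8]
width: 0.551
gripper_force: 0.1
```

Run:
```python
from h import *
im,o=edges((307,357),range(215,237,2)); s=ctrl.observe(); print(s["tool_pos"],s["ft_force"])
for r in o: print(*r)
```

```text
[ 0.62521331 -0.00885071  0.09175965] [-1.43936777e+00  8.21321436e-04 -5.79170708e-01]
215 ..........###..#######...................####...#.
217 ...............#####...########..........####...#.
219 ...............#####...#########.........####...#.
221 ...............#####...#########.........####...#.
223 ...............#####...#########..........###.....
225 ................####...#########...........##.....
227 .................###...#########..................
229 ...................#...#########..................
231 .......................#########..................
233 ......................#########...................
235 ........................##........................
```

Request:
play_rows --commands '[[[0.0065,0.001,0,0,0,0],[0.0065,0.001,0,0,0,0],[0.0065,0.001,0,0,0,0]]]'

```text
t: 10.18
tool_pos: [0.6258, -0.0088, 0.0917]
ee_rot: [[-0.157, 0.988, -0.001], [0.988, 0.157, -0.0], [0.0, -0.001, -1.0]]
ft_force: [-4.0, -0.7, 2.7]
width: 0.553
gripper_force: 2.2
```

Request:
play_rows --commands '[[[0.0065,0.001,0,0,0,0],[0.0065,0.001,0,0,0,0],[0.0065,0.001,0,0,0,0]]]'

```text
t: 10.55
tool_pos: [0.6262, -0.0087, 0.0917]
ee_rot: [[-0.157, 0.988, -0.003], [0.988, 0.157, -0.0], [0.0, -0.003, -1.0]]
ft_force: [-6.6, -2.2, 4.9]
width: 0.548
gripper_force: 3.8
```

Run:
```python
from h import *
for i in range(4):
    im,o=edges((307,357),range(215,237,2)); s=ctrl.observe(); print(s["tool_pos"],s["ft_force"])
for r in o: print(*r)
```

```text
[ 0.62619299 -0.00869866  0.091756  ] [-6.52610071 -1.33341687  5.6338268 ]
[ 0.62617767 -0.00869244  0.09174105] [-7.07679911 -1.32559073  4.70437479]
[ 0.62618977 -0.00869141  0.09175587] [-7.61008427 -1.2859076   5.64195853]
[ 0.62616344 -0.00869138  0.09173047] [-7.54792913 -1.19438846  4.82005064]
215 ...........##..########...................####..##
217 ................#####...#######...........####..##
219 ................####....#########........#####..##
221 ................#####...#########.........####..##
223 ................#####...########..........####....
225 ................#####...########............##....
227 .................####...########..................
229 ........................########..................
231 .......................#########..................
233 ......................##########..................
235 ........................##........................
```

Firm stop felt (7 N) after about 3 mm, so the middle unit is sound. Now back.

Request:
play_rows --commands '[[[-0.06,-0.0095,0,0,0,0],[-0.12,-0.019,0,0,0,0],[-0.17,-0.027,0,0,0,0],[-0.19,-0.03,0,0,0,0],[-0.201,-0.0317,0,0,0,0],[-0.2075,-0.0327,0,0,0,0],[-0.2075,-0.0327,0,0,0,0],[-0.2075,-0.0327,0,0,0,0]]]'

```text
t: 11.75
tool_pos: [0.5965, -0.0135, 0.092]
ee_rot: [[-0.157, 0.988, 0.001], [0.988, 0.157, -0.0], [-0.0, 0.001, -1.0]]
ft_force: [1.2, 0.0, -0.1]
width: 0.555
gripper_force: 0.6
```

Request:
play_rows --commands '[[[-0.0065,-0.001,0,0,0,0],[-0.0065,-0.001,0,0,0,0],[-0.0065,-0.001,0,0,0,0]]]'

```text
t: 12.12
tool_pos: [0.5958, -0.0136, 0.0922]
ee_rot: [[-0.157, 0.988, 0.002], [0.988, 0.157, -0.0], [-0.0, 0.002, -1.0]]
ft_force: [4.5, 0.9, 0.8]
width: 0.548
gripper_force: 2.3
```

Run:
```python
from h import *
for i in range(2):
    im,o=edges((307,357),range(215,237,2)); s=ctrl.observe(); print(s["tool_pos"],s["ft_force"])
for r in o: print(*r)
```

```text
[ 0.59574555 -0.01363332  0.09216483] [4.69128709 0.59189764 0.98478581]
[ 0.59571459 -0.01360957  0.09219395] [5.04385764 0.50326335 0.07745655]
215 ##########..................####...#..............
217 #########..............####.####...#..............
219 ..#####...........##############...#..............
221 ..####.............#############...#..............
223 ..#####............#############...#..............
225 ..####.............#############...#..............
227 ..#####............#############..................
229 ...####............###########....................
231 .....##............###########....................
233 ....................##########....................
235 .....................#####........................
```

Stop felt on the return side too (5 N), so the middle unit is sound. On to the right one.

Request:
play_rows --commands '[[[0.04,0.006,0,0,0,0],[0.08,0.006,0,0,0,0],[0.08,0,0.3,0,0,0],[0.08,0,0.52,0,0,0],[0.04,-0.3,0.52,0,0,-0.15],[0.04,-0.7,0.52,0,0,-0.3],[0.04,-1,0.52,0,0,-0.42],[0.04,-1,0.52,0,0,-0.42]]]'

```text
t: 13.22
tool_pos: [0.6006, -0.1665, 0.1693]
ee_rot: [[0.175, 0.984, -0.001], [0.984, -0.175, 0.0], [-0.0, -0.001, -1.0]]
ft_force: [0.0, -0.8, 0.1]
width: 0.549
gripper_force: 0.0
```

Request:
play_rows --commands '[[[0,-0.17,0,0,0,0],[0,-0.17,0,0,0,0],[0,-0.17,0,0,0,0],[0,-0.17,-0.3,0,0,0],[0,-0.17,-0.45,0,0,0],[0,-0.17,-0.52,0,0,0],[0,-0.17,-0.52,0,0,0]]]'

```text
t: 14.1
tool_pos: [0.601, -0.1885, 0.0915]
ee_rot: [[0.171, 0.985, -0.001], [0.985, -0.171, 0.0], [0.0, -0.001, -1.0]]
ft_force: [0.3, -0.0, 0.1]
width: 0.555
gripper_force: 0.0
```

Run:
```python
from h import *
u,v=proj("side",[.602,-.1885,.1]).astype(int); print(u,v)
im,o=edges((u-25,u+25),range(v-10,v+12,2)); s=ctrl.observe(); print(s["tool_pos"],s["ft_force"],s["ee_rot"][:,1])
for r in o: print(*r)
```

```text
346 275
[ 0.60163353 -0.18898491  0.09251648] [1.04414527 0.0662181  0.36509439] [ 9.85324782e-01 -1.70687645e-01  8.95214194e-04]
265 ......####...........#.......##........#...###....
267 ......###............###########.......#...###....
269 ......###............###########......##...###....
271 ......###............###########......##...###....
273 ......###............###########......##...###....
275 ......###............###########......##...###....
277 .......##...........############.......#...#......
279 ....................############.......#..........
281 ....................############..................
283 .....................###########..................
285 .....................###########..................
```

Pushing along (0.985, -0.172): 14.5 mm first, then 1 mm steps.

Request:
play_rows --commands '[[[0.04,-0.007,0,0,0,0],[0.08,-0.014,0,0,0,0],[0.09,-0.0157,0,0,0,0],[0.0955,-0.0167,0,0,0,0],[0.0955,-0.0167,0,0,0,0],[0.0955,-0.0167,0,0,0,0]]]'

```text
t: 14.9
tool_pos: [0.6153, -0.1916, 0.0917]
ee_rot: [[0.171, 0.985, -0.0], [0.985, -0.171, 0.0], [0.0, -0.0, -1.0]]
ft_force: [0.2, 0.2, -0.1]
width: 0.551
gripper_force: 0.0
```

Request:
play_rows --commands '[[[0.0065,-0.0011,0,0,0,0],[0.0065,-0.0011,0,0,0,0],[0.0065,-0.0011,0,0,0,0]]]'

```text
t: 15.28
tool_pos: [0.6164, -0.1918, 0.0918]
ee_rot: [[0.171, 0.985, -0.0], [0.985, -0.171, 0.0], [-0.0, -0.0, -1.0]]
ft_force: [0.6, 0.5, -0.2]
width: 0.549
gripper_force: 0.1
```

Request:
play_rows --commands '[[[0.0065,-0.0011,0,0,0,0],[0.0065,-0.0011,0,0,0,0],[0.0065,-0.0011,0,0,0,0]]]'

```text
t: 15.65
tool_pos: [0.6169, -0.1919, 0.0917]
ee_rot: [[0.171, 0.985, -0.001], [0.985, -0.171, 0.0], [0.0, -0.001, -1.0]]
ft_force: [-4.0, 0.2, 2.9]
width: 0.547
gripper_force: 2.3
```

Run:
```python
from h import *
for i in range(2):
    im,o=edges((321,375),range(265,287,2)); s=ctrl.observe(); print(s["tool_pos"],s["ft_force"])
for r in o: print(*r)
```

```text
[ 0.61696866 -0.19185205  0.091754  ] [-4.72885049  0.78942818  3.08895154]
[ 0.61695761 -0.19185801  0.09172504] [-4.96072043  0.03561799  3.31880247]
265 ...............####......##....................##...##
267 ...............###....############.............##...##
269 ...............###....############.............##...##
271 ...............###....############.............##...##
273 ...............###....############.............##...##
275 ...............###....############.............##...##
277 ................##....############.............##.....
279 ......................###########.....................
281 .....................############.....................
283 ......................###########.....................
285 ......................###########.....................
```

Stop felt, so it's sound in this direction. Now back.

Request:
play_rows --commands '[[[-0.06,0.0105,0,0,0,0],[-0.12,0.021,0,0,0,0],[-0.17,0.03,0,0,0,0],[-0.187,0.0325,0,0,0,0],[-0.194,0.0338,0,0,0,0],[-0.2,0.0349,0,0,0,0],[-0.2,0.0349,0,0,0,0],[-0.2,0.0349,0,0,0,0]]]'

```text
t: 16.75
tool_pos: [0.5875, -0.1868, 0.0918]
ee_rot: [[0.171, 0.985, 0.0], [0.985, -0.171, -0.0], [-0.0, 0.0, -1.0]]
ft_force: [0.6, 0.8, -0.8]
width: 0.554
gripper_force: 0.1
```

Request:
play_rows --commands '[[[-0.0065,0.0011,0,0,0,0],[-0.0065,0.0011,0,0,0,0],[-0.0065,0.0011,0,0,0,0]]]'

```text
t: 17.12
tool_pos: [0.5864, -0.1865, 0.0917]
ee_rot: [[0.171, 0.985, -0.0], [0.985, -0.171, 0.0], [0.0, -0.0, -1.0]]
ft_force: [0.8, -0.1, -0.3]
width: 0.549
gripper_force: 0.0
```

Run:
```python
from h import *
for i in range(2):
    im,o=edges((321,375),range(265,287,2)); s=ctrl.observe(); print(s["tool_pos"],s["ft_force"])
for r in o: print(*r)
```

```text
[ 0.586356   -0.18653593  0.09174196] [ 0.35818378  0.12737269 -0.57239058]
[ 0.5863808  -0.18649864  0.09172812] [ 0.19944715  0.70715736 -0.06663568]
265 ###.#.....................#....#...###................
267 #.................###########..#...###................
269 #.................############.#...###................
271 #.................############.#...###................
273 #.................##############...###................
275 #..................#############...###................
277 #..................#############...#..................
279 ...................#############......................
281 ...................############.......................
283 ...................############.......................
285 ...................###########........................
```

Request:
play_rows --commands '[[[-0.0065,0.0011,0,0,0,0],[-0.0065,0.0011,0,0,0,0],[-0.0065,0.0011,0,0,0,0]]]'

```text
t: 17.6
tool_pos: [0.5858, -0.1864, 0.0919]
ee_rot: [[0.171, 0.985, 0.001], [0.985, -0.171, -0.0], [-0.0, 0.001, -1.0]]
ft_force: [3.1, 0.7, -1.4]
width: 0.545
gripper_force: 1.5
```

Stop felt at the right unit too. It and the middle one are sound; left is worn. Back off, lift, turn 90° and return to the left.

Request:
play_rows --commands '[[[0.07,-0.012,0,0,0,0],[0.07,-0.012,0.3,0,0,0],[0.07,-0.012,0.6,0,0,0],[0.07,-0.012,0.9,0,0,0.2],[0.05,0.4,0.9,0,0,0.4],[0,0.8,0.9,0,0,0.6],[0,1,0.9,0,0,0.8],[0,1,0.9,0,0,1]]]'

```text
t: 18.6
tool_pos: [0.5853, -0.0341, 0.2269]
ee_rot: [[-0.583, 0.813, -0.001], [0.813, 0.583, 0.0], [0.001, -0.001, -1.0]]
ft_force: [0.3, -0.6, 0.9]
width: 0.551
gripper_force: 0.0
```

Request:
play_rows --commands '[[[0,0.4,0,0,0,0.2],[0,0.8,0,0,0,0.4],[0,0.8,0,0,0,0.6],[0,0.8,0,0,0,0.8],[0,0.8,0,0,0,1],[0,0.8,0,0,0,1]]]'

```text
t: 19.35
tool_pos: [0.5856, 0.0837, 0.2268]
ee_rot: [[-0.985, 0.173, -0.001], [0.173, 0.985, -0.0], [0.001, -0.0, -1.0]]
ft_force: [-0.8, -0.3, 0.5]
width: 0.549
gripper_force: 0.0
```

Run:
```python
from h import *
s=ctrl.observe(); print(s["t"],s["tool_pos"],s["ee_rot"][:,1],s["q"])
for c in("top","side"):
    im,d=ctrl.snapshot(c); cv2.imwrite(f"pics/{c}3.png",im); w=cloud(c,d)
    m=(abs(w[...,0]-.585)<.04)&(abs(w[...,1]-.186)<.03)&(w[...,2]>.085)&(w[...,2]<.13)&(im.max(2)<90)
    G=w[m]; t=G[G[:,2]>.108]; print(c,len(G),G.mean(0).round(4),G.min(0).round(4),G.max(0).round(4),len(t),t.mean(0).round(4))
```

```text
19.35 [0.58557093 0.08367159 0.2267775 ] [ 1.72959941e-01  9.84928807e-01 -3.22340968e-04] [-4.94933124e-02  1.14533173e-01  1.71508015e+00 -2.47606578e-04
  1.31266299e+00 -1.44639212e+00]
top 101 [0.5863 0.1864 0.1107] [0.5748 0.1787 0.0854] [0.6024 0.1972 0.1252] 72 [0.5844 0.1879 0.1166]
side 136 [0.5849 0.1828 0.1032] [0.5704 0.1763 0.0851] [0.5995 0.1952 0.1188] 48 [0.5819 0.1849 0.1144]
```

Request:
play_rows --commands '[[[0,0.35,0,0,0,0],[0,0.688,0,0,0,0],[0,0.688,0,0,0,0],[0,0.688,-0.3,0,0,0],[0,0.688,-0.6,0,0,0],[0,0.688,-0.8,0,0,0],[0,0.688,-0.9,0,0,0],[0,0.688,-0.97,0,0,0],[0,0.688,-0.97,0,0,0]]]'

```text
t: 20.58
tool_pos: [0.5857, 0.1866, 0.0815]
ee_rot: [[-0.985, 0.172, 0.0], [0.172, 0.985, -0.0], [-0.0, 0.0, -1.0]]
ft_force: [-0.3, -0.7, 0.4]
width: 0.549
gripper_force: 0.0
```

Run:
```python
from h import *
im,d=ctrl.snapshot("side"); im2,_=ctrl.snapshot("top"); s=ctrl.observe(); print(s["tool_pos"],s["ft_force"])
cv2.imwrite("pics/s4.png",np.hstack([cv2.resize(im[140:240,260:360],(400,400),interpolation=cv2.INTER_CUBIC),cv2.resize(im2[190:270,180:260],(400,400),interpolation=cv2.INTER_CUBIC)]))
```

```text
[0.58638537 0.1868479  0.08259221] [-0.67015041 -0.25819681  0.54474107]
```

View pics/s4.png

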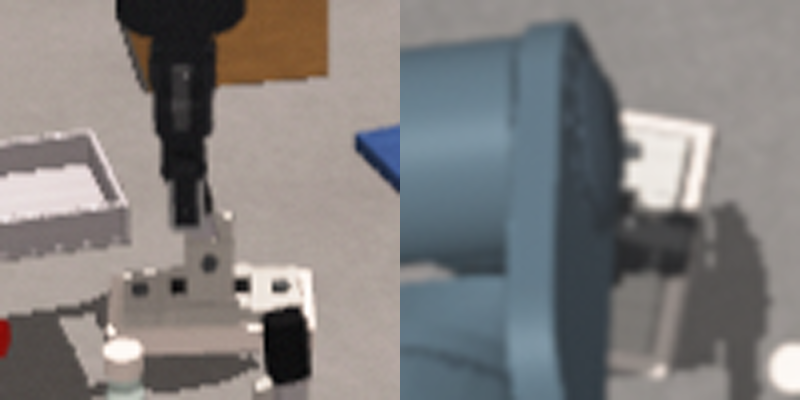

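The front finger (185,200) covers the leaning grip, and the unit is seated. Closing at 50 N.

Request:
play_rows --commands '[[[0,0,0,0,0,0],[0,0,0,0,0,0],[0,0,0,0,0,0],[0,0,0,0,0,0],[0,0,0,0,0,0],[0,0,0,0,0,0]]]' --claw -1 --newtons 50

```text
t: 21.42
tool_pos: [0.5861, 0.1873, 0.0822]
ee_rot: [[-0.985, 0.171, 0.002], [0.171, 0.985, 0.001], [-0.002, 0.001, -1.0]]
ft_force: [1.4, 4.7, 5.3]
width: 0.202
gripper_force: 53.9
```

Request:
play_rows --commands '[[[0,0,0.03,0,0,0],[0,0,0.06,0,0,0],[0,0,0.1,0,0,0],[0,0,0.2,0,0,0],[0,0,0.3,0,0,0],[0,0,0.4,0,0,0],[0,0,0.5,0,0,0],[0,0,0.5,0,0,0]]]'

```text
t: 22.42
tool_pos: [0.5867, 0.1869, 0.1586]
ee_rot: [[-0.985, 0.171, 0.004], [0.171, 0.985, 0.0], [-0.004, 0.001, -1.0]]
ft_force: [1.6, -0.8, -7.9]
width: 0.205
gripper_force: 52.2
```

Run:
```python
from h import *
im,d=ctrl.snapshot("side"); s=ctrl.observe(); print(s["t"],s["tool_pos"],s["ft_force"],s["width"],s["gripper_force"])
cv2.imwrite("pics/s5.png",cv2.resize(im[100:240,230:370],(600,600),interpolation=cv2.INTER_CUBIC))
```

```text
22.475 [0.58594373 0.18681494 0.15728483] [ 0.96163452  0.61224854 -7.48181791] 0.19976099527920874 52.148029804229736
```

View pics/s5.png

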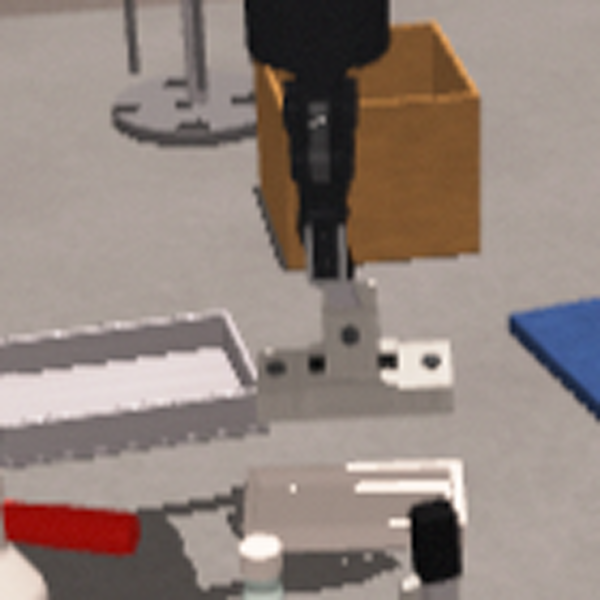

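The unit hangs level from the grip, lever still leaning, base at (355,380) and the tray behind it. Carry it to the tray.

Request:
play_rows --commands '[[[-0.1,0.15,0,0,0,0.05],[-0.25,0.35,0,0,0,0.1],[-0.4,0.55,0,0,0,0.16],[-0.55,0.75,0,0,0,0.22],[-0.7,0.9,0,0,0,0.27],[-0.82,1,0,0,0,0.31],[-0.82,1,0,0,0,0.31],[-0.82,1,0,0,0,0.31]]]'

```text
t: 23.48
tool_pos: [0.4627, 0.3364, 0.1562]
ee_rot: [[-0.997, -0.071, 0.0], [-0.071, 0.997, -0.0], [-0.0, -0.001, -1.0]]
ft_force: [0.1, -0.0, -8.1]
width: 0.201
gripper_force: 52.1
```

Request:
play_rows --commands '[[[0,0.06,0,0,0,0],[0,0.115,0,0,0,0],[0,0.115,0,0,0,0],[0,0.115,-0.1,0,0,0],[0,0.115,-0.2,0,0,0],[0,0.115,-0.3,0,0,0],[0,0.115,-0.4,0,0,0],[0,0.115,-0.44,0,0,0],[0,0.115,-0.47,0,0,0],[0,0.115,-0.47,0,0,0],[0,0.115,-0.47,0,0,0]]]'

```text
t: 24.85
tool_pos: [0.4629, 0.3543, 0.0864]
ee_rot: [[-0.997, -0.071, 0.001], [-0.071, 0.997, 0.001], [-0.001, 0.0, -1.0]]
ft_force: [-0.4, -0.2, -8.1]
width: 0.198
gripper_force: 52.0
```

Run:
```python
from h import *
im,d=ctrl.snapshot("side"); s=ctrl.observe(); print(s["t"],s["tool_pos"],s["ft_force"],s["ee_rot"][:,1])
cv2.imwrite("pics/s6.png",cv2.resize(im[90:230,190:330],(600,600),interpolation=cv2.INTER_CUBIC))
```

```text
24.9 [0.46288554 0.35429461 0.08647   ] [-0.8998511  -0.89257379 -7.32310775] [-7.12798244e-02  9.97456234e-01  4.97318450e-04]
```

View pics/s6.png

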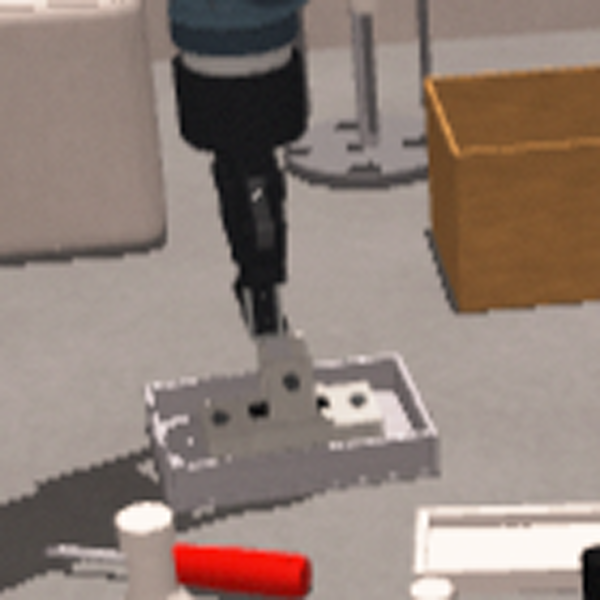

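The unit is inside the tray, amid the floor (290,410), about 5 mm up. Lowering slowly.

Request:
play_rows --commands '[[[0,0,-0.01,0,0,0],[0,0,-0.02,0,0,0],[0,0,-0.027,0,0,0],[0,0,-0.027,0,0,0]]]'

```text
t: 25.4
tool_pos: [0.4623, 0.354, 0.0816]
ee_rot: [[-0.997, -0.071, -0.0], [-0.071, 0.997, -0.0], [0.0, -0.0, -1.0]]
ft_force: [0.0, 0.4, -7.8]
width: 0.204
gripper_force: 52.0
```

Request:
play_rows --commands '[[[0,0,-0.004,0,0,0],[0,0,-0.007,0,0,0],[0,0,-0.007,0,0,0]]]'

```text
t: 25.78
tool_pos: [0.4626, 0.3542, 0.0812]
ee_rot: [[-0.997, -0.071, 0.0], [-0.071, 0.997, 0.0], [-0.0, 0.0, -1.0]]
ft_force: [-1.8, -0.3, -3.4]
width: 0.208
gripper_force: 52.8
```

Touching down; one more half millimetre, then release.

Request:
play_rows --commands '[[[0,0,-0.003,0,0,0],[0,0,-0.004,0,0,0],[0,0,-0.004,0,0,0]]]'

```text
t: 26.15
tool_pos: [0.4627, 0.3544, 0.0811]
ee_rot: [[-0.997, -0.071, 0.0], [-0.071, 0.997, 0.0], [-0.0, 0.0, -1.0]]
ft_force: [-5.2, -1.7, 4.3]
width: 0.207
gripper_force: 53.9
```

Request:
play_rows --commands '[[[0,0,0,0,0,0],[0,0,0,0,0,0],[0,0,0,0,0,0],[0,0,0,0,0,0],[0,0,0.1,0,0,0],[0,0,0.3,0,0,0],[0,0,0.6,0,0,0],[0,0,0.9,0,0,0],[0,0,0.9,0,0,0]]]' --claw 0.1

```text
t: 27.28
tool_pos: [0.465, 0.3554, 0.2214]
ee_rot: [[-0.997, -0.071, 0.01], [-0.071, 0.997, 0.005], [-0.01, 0.004, -1.0]]
ft_force: [0.4, -0.7, -0.2]
width: 0.549
gripper_force: 0.0
```

Request:
play_rows --commands '[[[-0.3,0.3,0,0,0,0],[-0.6,0.7,0,0,0,0],[-0.8,1,0,0,0,0],[-0.8,1,0,0,0,0]]]'

```text
t: 27.78
tool_pos: [0.3395, 0.5062, 0.2145]
ee_rot: [[-0.997, -0.076, -0.001], [-0.076, 0.997, -0.0], [0.001, -0.0, -1.0]]
ft_force: [0.2, -0.2, 0.5]
width: 0.552
gripper_force: 0.0
```

Run:
```python
from h import *
s=ctrl.observe(); print(s["t"],s["tool_pos"],s["ft_force"],s["width"])
a,_=ctrl.snapshot("side"); b,d=ctrl.snapshot("top"); w=cloud("top",d)
m=(abs(w[...,0]-.476)<.07)&(abs(w[...,1]-.355)<.045)&(w[...,2]>.02)&(w[...,2]<.04); P=w[m]
print("base top",len(P),cv2.minAreaRect((P[:,:2]*1000).astype(np.float32)))
cv2.imwrite("pics/s7.png",np.hstack([cv2.resize(a[140:340,210:410],(400,400),interpolation=cv2.INTER_CUBIC),cv2.resize(b[170:340,110:280],(400,400),interpolation=cv2.INTER_CUBIC)]))
```

```text
27.775 [0.33951926 0.50620945 0.21447498] [ 0.22641689 -0.23640541  0.46799709] 0.5524888038447283
base top 755 ((476.18341064453125, 353.5643005371094), (109.73045349121094, 56.13054275512695), 3.9409379959106445)
```

View pics/s7.png

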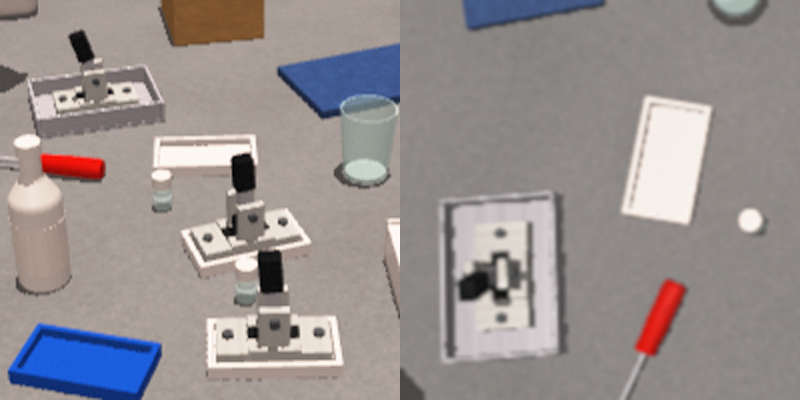

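The worn unit stands centred in the tray (95,95 / 500,275) with its lever leaning, and nothing else has moved. A quick check that the sound units sit flat, then hand in.

Run:
```python
from h import *
b,d=ctrl.snapshot("top"); w=cloud("top",d); ok=True
for x,y,a in((.611,-.0095,8.9),(.602,-.187,-10)):
    c,s=np.cos(np.radians(a)),np.sin(np.radians(a)); D=w[...,:2]-[x,y]; X=D[...,0]*c+D[...,1]*s; Y=-D[...,0]*s+D[...,1]*c
    m=(abs(X)>.025)&(abs(X)<.048)&(abs(Y)<.02)&(w[...,2]>.01)&(w[...,2]<.05); A=np.c_[X[m],Y[m],np.ones(m.sum())]
    f=np.linalg.lstsq(A,w[m][:,2],rcond=None)[0]; print(m.sum(),f.round(3)); ok&=bool(np.hypot(f[0],f[1])<.06 and abs(f[2]-.027)<.006)
print(ok)
if ok: print(ctrl.sign_off())
```

```text
286 [-0.003  0.018  0.025]
283 [-0.002 -0.008  0.025]
True
the job is handed in; nothing more can be done
None
```

The job is handed in: the left unit's lever flopped over both ways, so it now stands centred in the reject tray with its lever leaning, while the middle and right units hit firm stops both ways and are still seated in their holders.

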